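Show what to wash and with which soap

ROBOT

A 6-joint arm with a two-finger parallel gripper is mounted at the origin on a cart in front of the work surface, level with it; the furniture and walls round the work are solid. World frame = base frame: x ahead of the robot, y to its left, z up, the work surface at z = 0. Lengths are in m, angles in rad, forces in N, time in s.
With the tool pointing down it reaches from about 0.275 to 0.825 m from the base axis. Payload 4.9 kg.
Tool frame: the origin (TCP) lies between the finger pads, 19 mm behind the fingertips; this is the grasp point; z points along the fingers, y is the line along which they close (so a half turn about z gives the same grasp; the last joint's range is limited). The gripper opens to 85 mm and grips with 20 to 120 N. Pads are 22 mm wide; open, the fingers measure 114 mm over their backs; the gripper's body (76 mm by 85 mm) begins 54 mm behind the grasp point. The pads swing forward as they close: fully open they stand 13 mm farther back than shut.
Start: joints at [1.008, 0.326, -0.193, 1.052, 0, 1.437], TCP at [0.229, 0.5, 0.25] pointing down, gripper open.
Joint ranges: [-2.65, 2.65], [-0.97, 1.79], [-1.3, 1.35], [-1.93, 2.1], [-1.47, 1.37], [-3.14, 3.14]. Speed limits (rad/s): [2.57, 2.57, 3.14, 3.14, 3.14, 3.14].

INTERFACE

Orientations are given as a unit quaternion [w, x, y, z].
In Python, from cell import bot gives the robot as it stands. Calls block until the motion is done:
- bot.move_pose(position, orientation): joint-space move of the TCP to a pose.
- bot.move_linear(position, speed=0.15, rotation=None, until_force=None): straight line of the TCP; rotation=None keeps the orientation; speed is the mean speed in m/s. With until_force (N) it stops when the force on the tool has changed by that much, and returns True; else False.
- bot.goto_joints(angles): joint-space move.
- bot.set_gripper(opening, grasp_force=None): opening from 0.0 (shut) to 1.0 (fully open); grasp_force is the grip in N (None keeps the last); returns when the fingers have stopped.
- bot.wait(seconds).
- bot.solve_ik(position, orientation): joint angles nearest the present ones, or None.
- bot.camera(name): name is "scene" or "top" or "wrist"; returns the picture (420x560x3 uint8, red, green, blue); there is no depth.
- bot.calibration(name): a dict with "mtx" (3x3 intrinsics, pixels), "k1" (the pictures are not rectified: a ray, as slopes to the right and down, at radius r is drawn at 1 + k1 r^2 times it, then the intrinsics apply), "extrinsics" (4x4, takes a point from world to camera coordinates); the wrist camera has in their place "hand_eye" (4x4, takes a point from camera to tool coordinates, whose origin is the TCP and whose axes are the flange's). Camera axes: x right, y down, z forward; pixel columns grow to the right and rows downward; lengths in m; the calibration is good to about 2 mm. A picture is of the moment at which its call begins: read the wrist's pose just before it. calibration takes no time and is no camera call.
A pose or a line that the arm cannot do raises bot.PlanningError and nothing moves.
- bot.close_job(): hands the job in; it is judged then, once.
Trained networks look in the newest picture that a camera, given by its name, has taken for a name from the list of things; names that differ only in an ending like _2 or _b are one class to them, and where a whole thing is asked for, a point or a joint stands for the part that bears it (a point fixed in the world has none). Each returns a list of dicts, best first, with "confidence" (0 to 1); they miss things now and then, are a little off and sometimes report something else, mostly with a low value. They report only what shows in the picture. A call takes as long as a camera call. They do not tell look-alikes from the thing itself.
- bot.search_frame(camera, thing): "bbox" ([left, top, width, height] in pixels, round what is visible of it).
Readings, each from a call of its own:
- bot.read_clock(): time.
- bot.read_joint_positions(): joint angles.
- bot.read_joint_vel(): joint speeds.
- bot.read_joint_efforts(): joint torques, N m.
- bot.read_position(): TCP position.
- bot.read_tool_rot(): TCP orientation.
- bot.read_ft_force(): force on the tool from outside, world axes, zero at the start.
- bot.read_moment(): the same for the moment, N m.
- bot.read_gripper_width(): opening from 0.0 (shut) to 1.0 (fully open).
- bot.read_finger_force(): force on a finger pad.
Only numpy, scipy, OpenCV 4.12 (cv2) and the standard library are available. Lean on these libraries where they do the work, as an engineer would, in place of code of your own. Each camera call takes 0.05 s, during which the arm holds its last target. There are 200 camera calls.

TASK

Show a new kitchen helper what to wash and which soap to use. Point down at the shorter of the two forks on the chopping board, fingertips a few centimetres above it without touching, and stay there for two seconds; point in the same way at the pump head of the soap bottle that stands on the round trivet for two seconds; then gently push that pump all the way down with the fingertips, let it spring back up, and draw well clear of the bottle. Do not point at the other fork or the other bottle, and do not lift, tip or shift anything.

Things in the scene. Friction and masses are not known exactly. Their poses are not given: they have to be found in the camera images.
- small_fork: the shorter fork, plain steel, 147 x 21 x 10 mm, lying on the chopping board. Origin at the middle of its underside (on the board's top, z about 0.014); its x axis runs along the fork, y across it, z up. The tool point is well placed 60 mm above this origin. Any spot along the fork may be pointed at. The cutlery lies side by side, 56 mm apart, roughly along x, in changing order.
- big_fork: the longer fork, plain steel, 196 x 27 x 13 mm, also on the board; same axes. Not to be pointed at or touched.
- spoon_a: a steel teaspoon, 132 x 26 x 9 mm, on the board; same axes. Not to be touched.
- spoon_b: another steel teaspoon, 132 x 26 x 9 mm, on the board; same axes. Not to be touched.
- cutting_board: wooden chopping board, 150 x 240 x 14 mm (x, y, z), does not move; origin at the centre of its underside, on the worktop.
- coaster: round pale trivet, 115 mm across, 11 mm thick, does not move; origin at the centre of its underside, on the worktop. It and the other bottle trade places in some starts.
- soap: the soap bottle standing loose at the middle of the round trivet: squarish bottle about 69 x 72 mm with a black pump on top, 166 mm tall in all, 0.25 to 0.5 kg. Origin at the centre of its underside, z up.
- pump_head (a point): middle of the flat top of that bottle's black pump head, 166 mm above the bottle's underside (z about 0.177 when up). The head is a disc about 18 mm across; a spout, level with the head's top, points 40 mm out to the bottle's own -y.
- soap_pump (a joint): travel of that pump in m: 0 up, 0.009 fully down. A spring pushes it back up by itself; it starts to yield at 1.5 N, takes about 9.5 N to be fully down against a hard stop, and friction may leave it up to 2 mm short of fully up once released. Keep the push below 40 N.
- other_soap: another soap bottle of the same shape and size, standing loose straight on the worktop. Not to be pointed at or touched. Origin at the centre of its underside.
- timer: a bystander behind the board: round egg timer, 59 mm across and 59 mm tall, black dial on a pale base, loose. Origin at the centre of its underside.
- other_head (a point): middle of the top of the other bottle's pump head, 166 mm above the worktop.
Mind the look-alikes: they are no part of the job. Leave any turquoise look-alike of the soap alone.

How it is judged:
On the way, in this order (a step that is already met when the one before it is completed fails the run):
1. the fingertips point at the shorter fork from just above, without touching it, for two seconds (x of the grasp point in the frame of small_fork between -0.075 and 0.075 m and y of the grasp point in the frame of small_fork between -0.026 and 0.026 m and z of the grasp point in the frame of small_fork between 0.02 and 0.085 m and contact force between each of the arm, the fingers and small_fork below 0.1 N), for 1.7 s.
2. the fingertips point at the pump head of the bottle on the trivet from just above, without touching it, for two seconds (horizontal distance between the grasp point and pump_head below 0.025 m and z of the grasp point in the frame of soap between 0.17 and 0.251 m and contact force between each of the arm, the fingers and soap below 0.1 N and value of joint soap_pump below 0.003 m), for 1.7 s.
3. the pump is pushed all the way down by the fingers (value of joint soap_pump above 0.0075 m and contact force between the fingers and soap above 0.5 N), for 0.1 s.
At the end, for the whole second after the job is handed in: The pump of the bottle on the trivet is up again (within 3 mm), the tool point is more than 60 mm from the pump head, the bottle stands upright (within 0.1 rad) and at rest within 20 mm of where it was, and the cutlery, the other bottle and the egg timer are within 12 mm of where they were (value of joint soap_pump below 0.003 m and distance between the grasp point and pump_head above 0.06 m and distance of soap from where it was at the start of the episode below 0.02 m and angle between soap's own z axis and vertical below 0.1 rad and linear speed of soap below 0.02 m/s and distance of each of small_fork, big_fork, spoon_a, spoon_b, other_soap, timer from where it was at the start of the episode below 0.012 m); the robot touches nothing.
It fails at once if a piece of cutlery is touched or shifted (contact force between any of the arm, the fingers and small_fork above 0.5 N or contact force between any of the arm, the fingers and big_fork above 0.5 N or contact force between any of the arm, the fingers and spoon_a above 0.5 N or contact force between any of the arm, the fingers and spoon_b above 0.5 N or distance of any of small_fork, big_fork, spoon_a, spoon_b from where it was at the start of the episode above 0.012 m).
It fails at once if the soap bottle is lifted, tipped or shifted (z of soap in the frame of coaster above 0.017 m or angle between soap's own z axis and vertical above 0.2 rad or distance of soap from where it was at the start of the episode above 0.03 m).
It fails at once if the other soap bottle is touched or shifted, or the egg timer is shifted (distance of any of timer, other_soap from where it was at the start of the episode above 0.012 m or contact force between any of the arm, the fingers and other_soap above 0.5 N).
It fails at once if the fingertips point at the longer fork or at the other bottle from just above (tips within about 35 mm of it) ((x of the grasp point in the frame of big_fork between -0.08 and 0.08 m and y of the grasp point in the frame of big_fork between -0.012 and 0.012 m and z of the grasp point in the frame of big_fork between 0 and 0.055 m) or (horizontal distance between the grasp point and other_head below 0.02 m and z of the grasp point in the frame of other_soap below 0.221 m)).
It fails at once if the pump is pressed harder than 40 N (contact force between any of the arm, the fingers and soap above 40 N).
It also fails if it takes over 58 s, if anything falls off the work surface, if the arm or the gripper's body presses on something with over 40 N, if the wrist force passes 120 N, or if a joint passes its speed limit or range.

## Working session

There is one attempt and no reset: what is moved stays moved. The work goes in short steps, each a Python script; the robot and the scene stay as the last script left them, time stands still between calls to the robot, and variables do not carry over. Pictures are saved under pics/ and viewed, at most 10 in all, crops included, and the job is handed in when it is done.

```bash
mkdir -p pics; cat > h.py <<'E'
import numpy as np, cv2
from cell import bot
from scipy.spatial.transform import Rotation as R
def ray(cam,px,T=None):
    c=bot.calibration(cam); K=np.array(c["mtx"]); k=c["k1"]
    d=np.array([(px[0]-K[0,2])/K[0,0],(px[1]-K[1,2])/K[1,1]]); u=d.copy()
    for _ in range(30): u=d/(1+k*(u@u))
    v=np.array([u[0],u[1],1.])
    if T is None: M=np.linalg.inv(np.array(c["extrinsics"]))
    else: M=T@np.array(c["hand_eye"])
    return M[:3,3], M[:3,:3]@v/np.linalg.norm(v)
def atz(cam,px,z,T=None):
    o,d=ray(cam,px,T); return o+d*(z-o[2])/d[2]
def tri(r1,r2):
    (a,d),(b,e)=r1,r2
    s=np.linalg.lstsq(np.c_[d,-e],b-a,rcond=None)[0]; p,q=a+s[0]*d,b+s[1]*e
    return (p+q)/2,np.linalg.norm(p-q)
def tool():
    T=np.eye(4); q=bot.read_tool_rot(); T[:3,:3]=R.from_quat([q[1],q[2],q[3],q[0]]).as_matrix(); T[:3,3]=bot.read_position(); return T
def snap(cam,name):
    im=bot.camera(cam); cv2.imwrite(f"pics/{name}.png",im[:,:,::-1]); return im
E
python3 - <<'E'
from h import *
for c in ("scene","top"):
    snap(c,c)
    for t in ("small_fork","big_fork","spoon_a","coaster","soap","pump_head","timer","cutting_board"):
        print(c,t,[(np.round(d["bbox"]).astype(int).tolist(),round(d["confidence"],2)) for d in bot.search_frame(c,t)])
a,b=cv2.imread("pics/scene.png"),cv2.imread("pics/top.png")
print(bot.read_tool_rot(),bot.read_clock())
E
```

```text
scene small_fork []
scene big_fork [([310, 273, 34, 69], 0.57)]
scene spoon_a [([339, 289, 24, 53], 0.92), ([285, 269, 33, 54], 0.91)]
scene coaster [([181, 260, 50, 40], 0.66), ([301, 190, 23, 29], 0.42)]
scene soap [([183, 228, 40, 57], 0.62), ([229, 191, 32, 61], 0.55)]
scene pump_head [([188, 227, 26, 14], 0.43)]
scene timer [([301, 191, 25, 25], 0.67)]
scene cutting_board [([254, 259, 122, 100], 0.96)]
top small_fork [([314, 239, 6, 46], 0.58)]
top big_fork [([351, 222, 6, 57], 0.83)]
top spoon_a [([328, 226, 9, 49], 0.56), ([368, 226, 12, 45], 0.52)]
top coaster [([241, 254, 37, 43], 0.95)]
top soap [([240, 262, 33, 31], 0.73), ([245, 213, 32, 28], 0.56)]
top pump_head [([248, 272, 18, 8], 0.61)]
top timer [([291, 156, 20, 18], 0.83)]
top cutting_board [([300, 222, 85, 57], 0.58)]
[2.29239055e-06 2.12775937e-01 9.77101019e-01 1.24110018e-05] 0.9
```

View pics/top.png

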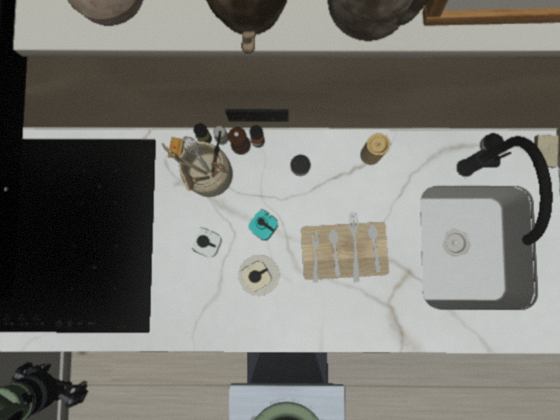

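View pics/scene.png

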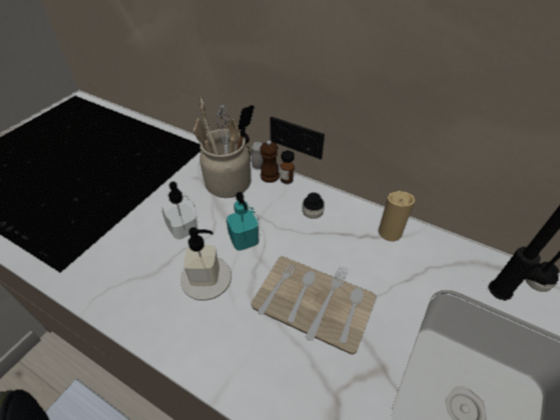

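Top view: three bottles, white (207,241), turquoise (264,224) and cream (258,275). Only the cream one stands on the pale round trivet, so it is the soap. The forks are at about (315,257), short, and (354,247), long. I'll check that in an enlarged crop.

```bash
python3 - <<'E'
from h import *
b=cv2.imread("pics/top.png")[200:305,185:395]
cv2.imwrite("pics/crop.png",cv2.resize(b,(800,400),interpolation=cv2.INTER_CUBIC))
for n,p in dict(forkA_lo=(316,282),forkA_hi=(315,234),forkB_lo=(355,280),forkB_hi=(353,214)).items(): print(n,atz("top",p,.02).round(3))
print("trivet",atz("top",(259.5,275),.011).round(3),"timer",atz("top",(301,165),.05).round(3))
for n,p in dict(soap=(255,276.5),white=(207,241),turq=(264,223)).items(): print(n,atz("top",p,.177).round(3))
print(tri(ray("top",(255,276.5)),ray("scene",(195,234))))
print(np.array(bot.calibration("wrist")["hand_eye"]).round(3),bot.calibration("wrist")["mtx"])
print(np.array(bot.calibration("top")["extrinsics"]).round(3))
E
```

```text
forkA_lo [ 0.434 -0.083  0.02 ]
forkA_hi [ 0.568 -0.081  0.02 ]
forkB_lo [ 0.44  -0.192  0.02 ]
forkB_hi [ 0.625 -0.188  0.02 ]
trivet [0.452 0.075 0.011] timer [ 0.758 -0.04   0.05 ]
soap [0.452 0.076 0.177]
white [0.539 0.196 0.177]
turq [0.584 0.055 0.177]
(array([0.45160209, 0.07751116, 0.16192681]), np.float64(0.000885622915478246))
[[ 0.    -0.965 -0.262  0.066]
 [ 1.    -0.     0.001 -0.   ]
 [-0.001 -0.262  0.965 -0.125]
 [ 0.     0.     0.     1.   ]] [[289.97554935   0.         274.4596965 ]
 [  0.         289.97554935 214.80033559]
 [  0.           0.           1.        ]]
[[ 0.004 -1.    -0.004 -0.   ]
 [-0.995 -0.004 -0.101  0.616]
 [ 0.101  0.005 -0.995  1.301]
 [ 0.     0.     0.     1.   ]]
```

View pics/crop.png

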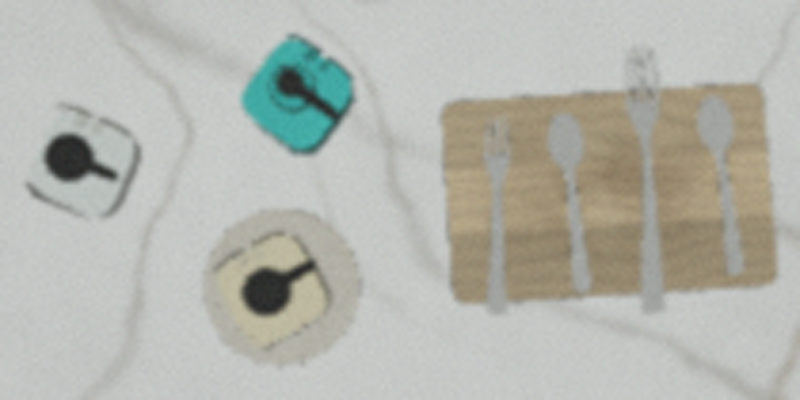

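The crop shows the forks at x≈497 (short, tines, within the board) and x≈650 (long, tines past the board edge); 570 and 725 are spoons. The short fork is the leftmost piece, centred at about (0.505, -0.081). The cream bottle at (267,292) stands on the trivet. White (70,157) and turquoise (290,82) stand on the worktop, so I leave those alone. Next I close the gripper and take wrist views of both targets from above.

```bash
python3 - <<'E'
from h import *
bot.set_gripper(0.0)
Q=[0,0,1,0]
bot.move_linear([0.229,0.5,0.33])
bot.move_pose([0.40,0.04,0.33],Q)
def look(n,t):
    T=tool(); im=snap("wrist",n); r=[(np.round(d["bbox"],1).tolist(),round(d["confidence"],2)) for d in bot.search_frame("wrist",t)]
    print(n,t,r); np.save(n+".npy",T); return im
a=look("w1","pump_head"); bot.move_linear([0.48,0.10,0.33]); b=look("w2","pump_head")
bot.move_linear([0.505,-0.081,0.30]); c=look("w3","small_fork")
print(bot.search_frame("wrist","big_fork"))
bot.move_linear([0.46,-0.05,0.24]); d=look("w4","small_fork")
for n,(x,y) in dict(m1=(a,b),m2=(c,d)).items():
    cv2.imwrite(f"pics/{n}.png",cv2.resize(np.hstack([x,y]),(800,300))[:,:,::-1])
print(bot.read_clock(),bot.read_joint_positions())
E
```

```text
w1 pump_head [([304.3, 241.9, 16.7, 19.6], 0.79), ([360.5, 243.7, 71.5, 78.4], 0.73)]
w2 pump_head [([222.8, 168.0, 39.7, 26.7], 0.79), ([216.0, 276.3, 19.2, 16.4], 0.43)]
w3 small_fork [([270.4, 133.9, 9.6, 90.3], 0.82)]
[{'bbox': [186.4, 135.0, 25.9, 124.6], 'confidence': 0.71}]
w4 small_fork [([246.0, 170.4, 12.0, 91.7], 0.8)]
7.475 [-2.68233417e-01  1.72834463e-01 -4.21972372e-01  9.73731999e-01
 -7.97937819e-05 -2.68011355e-01]
```

View pics/m1.png

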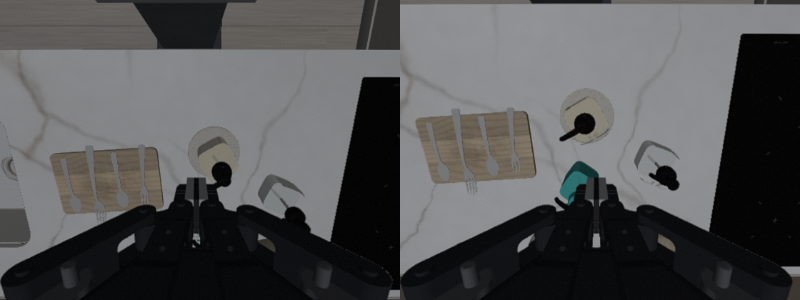

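View pics/m2.png

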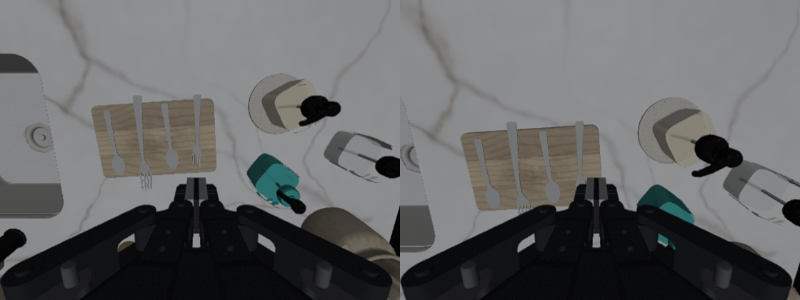

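Wrist views: pump head at about (311,240) in w1 and (259,174) in w2. The short fork runs from (277,134) down to about (274,228) in w3, and the long fork is at x≈200.

```bash
python3 - <<'E'
from h import *
T1,T2,T3,T4=[np.load(f"w{i}.npy") for i in (1,2,3,4)]
im=cv2.imread("pics/w2.png",0)[150:210,205:295]
m=(im<28).astype(np.uint8); dt=cv2.distanceTransform(m,cv2.DIST_L2,5); _,r,_,p=cv2.minMaxLoc(dt); c=(p[0]+205,p[1]+150); print(c,r)
cv2.imwrite("pics/c2.png",cv2.resize(cv2.imread("pics/w2.png")[140:220,200:300]*2,(800,640)[:2] if 0 else (750,600),interpolation=cv2.INTER_CUBIC))
for z in (.165,.177): print("w2",atz("wrist",c,z,T2).round(4),"w1",atz("wrist",(311,240),z,T1).round(4),"top",atz("top",(255.1,276.7),z).round(4),"sc",atz("scene",(196,233),z).round(4))
print(tri(ray("top",(255.1,276.7)),ray("wrist",c,T2)),tri(ray("wrist",(311,240),T1),ray("wrist",c,T2)))
for p in ((277,134),(276,180),(274,224)): print("fork w3",atz("wrist",p,.02,T3).round(4))
print("w4",atz("wrist",(252,172),.02,T4).round(4), "big",atz("wrist",(193,136),.02,T3).round(4),atz("wrist",(206,258),.02,T3).round(4))
print(tri(ray("wrist",(277,134),T3),ray("wrist",(252,171),T4)))
E
```

```text
(258, 173) 13.78449821472168
w2 [0.4483 0.0837 0.165 ] w1 [0.4399 0.0794 0.165 ] top [0.4515 0.0767 0.165 ] sc [0.4526 0.0757 0.165 ]
w2 [0.4469 0.0844 0.177 ] w1 [0.4354 0.0778 0.177 ] top [0.4518 0.0759 0.177 ] sc [0.4458 0.0678 0.177 ]
(array([0.45164098, 0.08045261, 0.12894822]), np.float64(0.003313007670445297)) (array([0.4513951 , 0.0827758 , 0.13515286]), np.float64(0.0018039701193362525))
fork w3 [ 0.4359 -0.0767  0.02  ]
fork w3 [ 0.498  -0.0779  0.02  ]
fork w3 [ 0.5624 -0.0806  0.02  ]
w4 [ 0.4359 -0.0767  0.02  ] big [ 0.4386 -0.1898  0.02  ] [ 0.616  -0.1831  0.02  ]
(array([ 0.43565138, -0.07689797,  0.01397165]), np.float64(0.0006608832834849291))
```

View pics/c2.png

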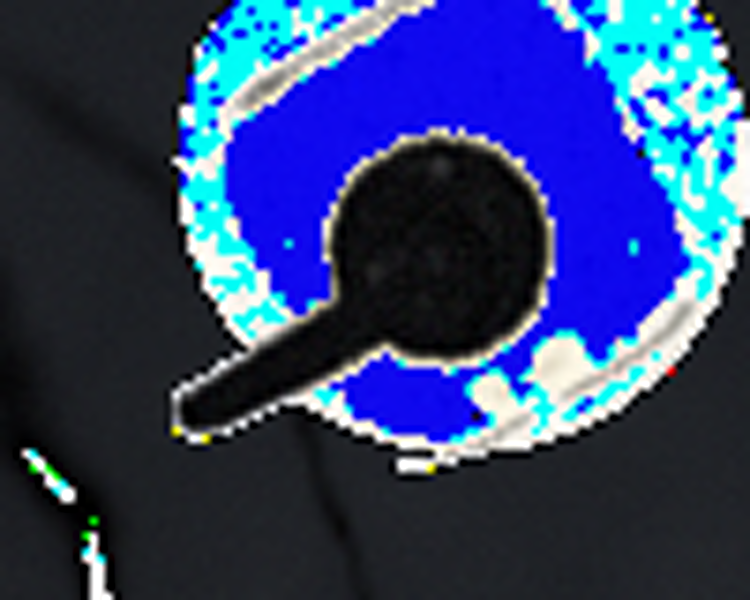

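The black disc in the crop, centred at w2 (258.7,172.7), is the wider collar at z≈0.13. It lies on the bottle axis, which puts the axis at about (0.451, 0.080). Now I point at the fork, then at the pump, and look again there.

```bash
python3 - <<'E'
from h import *
bot.move_linear([0.50,-0.079,0.15]); bot.move_linear([0.50,-0.079,0.074],speed=0.08)
bot.wait(2.3); print(bot.read_position(),bot.read_ft_force(),bot.read_clock())
bot.move_linear([0.50,-0.079,0.30]); bot.move_linear([0.4515,0.080,0.30])
np.save("w5.npy",tool()); a=snap("wrist","w5")
bot.move_linear([0.4515,0.080,0.237],speed=0.08); bot.wait(2.3)
np.save("w6.npy",tool()); b=snap("wrist","w6"); s=snap("scene","s6")
t=np.hstack([cv2.resize(x,(400,300),interpolation=cv2.INTER_CUBIC) for x in (a[100:310,140:420],b[100:310,140:420])])
u=cv2.resize(s[190:310,130:290],(400,300),interpolation=cv2.INTER_CUBIC); v=cv2.resize(snap("top","t6")[240:315,205:305],(400,300),interpolation=cv2.INTER_CUBIC)
cv2.imwrite("pics/m3.png",cv2.convertScaleAbs(np.vstack([t,np.hstack([u,v])])[:,:,::-1],alpha=1.8))
print(bot.read_position(),bot.read_ft_force(),bot.read_clock())
E
```

```text
[ 0.5000017  -0.07899424  0.07400758] [-0.11453224  0.16495977  0.21429814] 11.7083
[0.45150097 0.08001462 0.2369856 ] [0.54343893 0.05517948 0.55461947] 18.0583
```

View pics/m3.png

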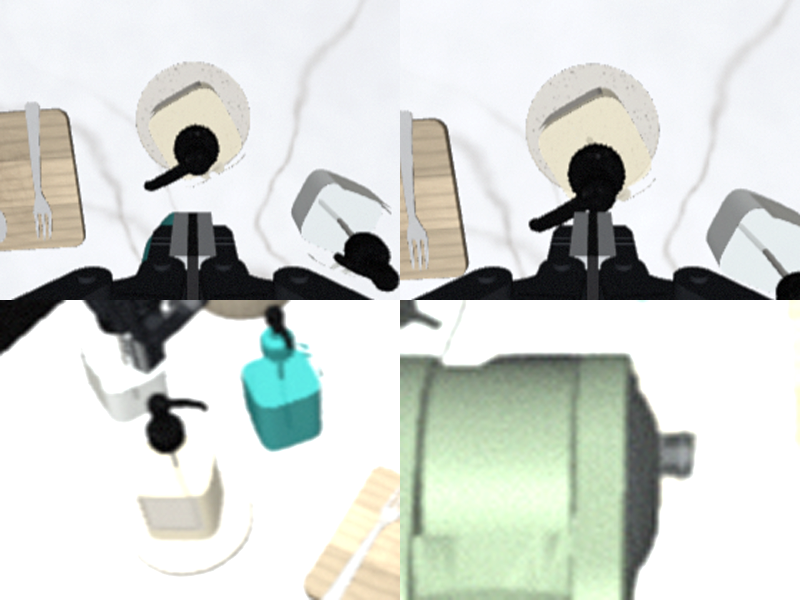

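The scene panel shows the fingers over the cream bottle's pump. In w6 the head is at about (278,238), roughly 2 mm to the +y side of the finger axis. I correct for that, hold again, then press.

```bash
python3 - <<'E'
from h import *
T5,T6=np.load("w5.npy"),np.load("w6.npy")
print("collar",atz("wrist",(277.2,204),.13,T5).round(4),"head",atz("wrist",(278,238),.177,T6).round(4))
X,Y=0.451,0.082
bot.move_linear([X,Y,0.237],speed=0.05); bot.wait(2.0)
bot.move_linear([X,Y,0.206],speed=0.05)
hit=bot.move_linear([X,Y,0.178],speed=0.012,until_force=16)
print(hit,bot.read_position(),bot.read_ft_force()); bot.wait(0.3); print(bot.read_position(),bot.read_ft_force(),bot.read_clock())
E
```

```text
collar [0.4536 0.0826 0.13  ] head [0.4514 0.0825 0.177 ]
True [0.45209149 0.0818096  0.18639434] [-1.34200615 -0.14445638  7.08072483]
[0.45197623 0.08178176 0.18637833] [-1.31271862 -0.70629254  7.344519  ] 22.9667
```

It stopped at 16 N about 9.6 mm below the nominal head top, but the force relaxed to 7 N. I press a little more to be sure it is fully down, logging force against depth.

```bash
python3 - <<'E'
from h import *
p=bot.read_position()
for i in range(6):
    h=bot.move_linear([p[0],p[1],p[2]-0.0006*(i+1)],speed=0.005,until_force=10)
    f=bot.read_ft_force(); print(h,bot.read_position().round(4) if hasattr(p,'round') else bot.read_position(),np.round(f,1))
    if f[2]>17: break
bot.wait(0.4); print(bot.read_ft_force())
E
```

```text
False [0.4522 0.0818 0.1864] [-1.8 -0.4  7.2]
False [0.4524 0.0819 0.1863] [-2.4  0.9 11.1]
False [0.4528 0.0819 0.1863] [-3.8  0.5 15.9]
False [0.4532 0.082  0.1863] [-4.  -0.  19.8]
[-4.58313589 -0.12011789 19.73499537]
```

The force rises to 20 N with no further travel, so the pump is on its hard stop. I release it, retreat upwards and check the scene.

```bash
python3 - <<'E'
from h import *
p=bot.read_position()
bot.move_linear([p[0],p[1],0.21],speed=0.03); bot.move_linear([p[0],p[1],0.33]); bot.move_linear([0.40,0.04,0.33]); bot.wait(0.5)
a=snap("wrist","w7"); s=snap("scene","s7"); o=cv2.cvtColor(cv2.imread("pics/w1.png"),cv2.COLOR_BGR2RGB); os=cv2.cvtColor(cv2.imread("pics/scene.png"),cv2.COLOR_BGR2RGB)
r=lambda x:cv2.resize(x,(400,300))
cv2.imwrite("pics/m4.png",np.vstack([np.hstack([r(o),r(a)]),np.hstack([r(os[180:330,130:330]),r(s[180:330,130:330])])])[:,:,::-1])
print(bot.read_ft_force(),bot.read_position(),bot.read_clock())
E
```

```text
[ 1.67097705 -0.59011553 -0.82983209] [0.40003224 0.04007462 0.32996226] 27.5833
```

View pics/m4.png

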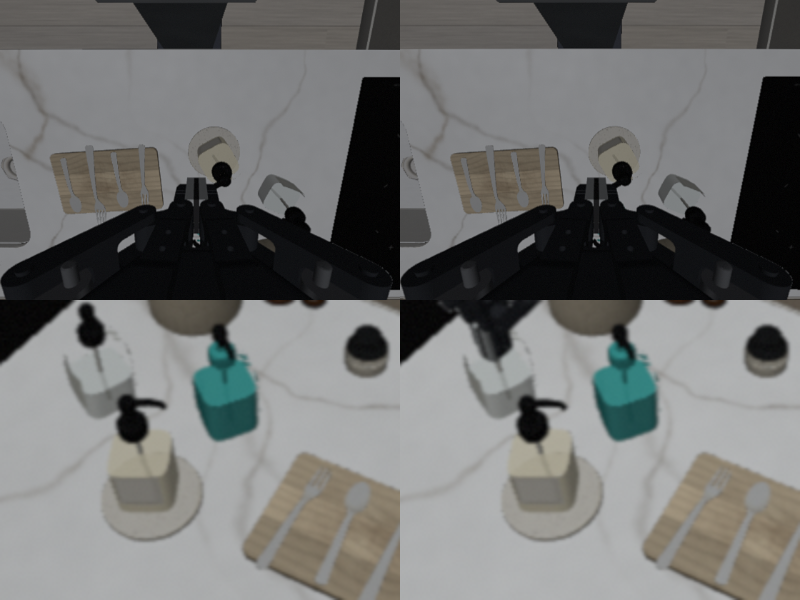

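Before and after match: the cream bottle, its pump (up again) and the cutlery are where they were, and the arm is well clear.

```bash
python3 -c "
from cell import bot
print(bot.close_job())"
```

```text
the job is handed in; nothing more can be done
None
```

I pointed at the short fork and the trivet soap's pump, pressed the pump to its stop at about 20 N and drew clear; in the after pictures the pump is up and nothing in view has moved, and the job is handed in, though no verdict came back.

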